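Find the stamped crate and push it to the dispatch line

ROBOT

A 6-joint arm with a two-finger parallel gripper is mounted at the origin on a cart in front of the work surface, level with it; the furniture and walls round the work are solid. World frame = base frame: x ahead of the robot, y to its left, z up, the work surface at z = 0. Lengths are in mm, angles in rad, forces in N, time in s.
With the tool pointing down it reaches from about 350 to 875 mm from the base axis. Payload 4.2 kg.
Tool frame: the origin (TCP) lies between the finger pads; the fingertips stand 8 mm ahead of it and the grasp point (between the pads) lies 11 mm behind it; z points along the fingers, y is the line along which they close (so a half turn about z gives the same grasp; the last joint's range is limited). The gripper opens to 85 mm and grips with 20 to 120 N. Pads are 22 mm wide; open, the fingers measure 114 mm over their backs; the gripper's body (76 mm by 85 mm) begins 54 mm behind the grasp point. The pads swing forward as they close: fully open they stand 13 mm farther back than shut.
Start: joints at [-0.957, 0.385, 0.008, 0, -1.194, -0.259], TCP at [217.141, -586.045, 239.312] pointing down, gripper open.
Joint ranges: [-3.14, 3.14], [-1.21, 2.06], [-1.07, 1.41], [-3.16, 2.05], [-2.99, -0.16], [-3.1, 3.1]. Speed limits (rad/s): [2.79, 2.79, 3.14, 3.14, 3.14, 3.14].

INTERFACE

Orientations are given as a rotation vector (axis times angle).
In Python, from plant import bot, eyes gives the robot as it stands. The module is installed in compiled form; this text tells all that it offers.
- The arm moves only by the tool step_arm, never from a script. Its argument "motion" is one flat list of numbers, 7 for each row, row after row: the shift along the tool's x, y, z in cm, then the turn, a rotation vector about the tool's x, y, z in rad, then the finger opening in cm, from 0 to 8.54. In form: [dx, dy, dz, ax, ay, az, claw, dx, dy, dz, ax, ay, az, claw, ...]. A call has 1 to 10 rows; each row shifts and turns the commanded pose from where the row before left it, along the tool's axes as they then stand; what a row does not reach is not made up. A row lasts 1/8 s, in which the tool goes at most 62.5 mm and 10.7 degrees, less where a joint would pass 70% of its speed; a pose out of reach is approached as far as the arm can. A call is refused whole if a number of a shift passes 6.25 or a number of a turn 0.188, either way. A call with a gripper value outside its range is refused whole. The fingers move at their own pace and stop on an object; the grip force is fixed at half the most. Time passes only in rows, so rows that do not move let the fingers close. It gives the time, the measured TCP pose, the force, the opening and the grip force at its end, in the units of the state.
- bot.get_obs(): the state, without advancing time (a new reading comes with each control period).
- eyes.grab_frame(name): name is "side" or "top"; returns a dict with "image" (420x560x3 uint8, red, green, blue), "camera_matrix" (3x3 intrinsics, pixels), "k1" (the pictures are not rectified: a ray, as slopes to the right and down, at radius r is drawn at 1 + k1 r^2 times it, then the intrinsics apply), "R" (3x3) and "t" (3): a world point X has camera coordinates R X + t. Camera axes: x right, y down, z forward; pixel columns grow to the right and rows downward; lengths in mm; the calibration is good to about 2 mm. A picture is of the moment at which its call begins. There is no depth.
- bot.close_job(): hands the job in; it is judged then, once.
Trained networks look in the newest picture that a camera, given by its name, has taken for a name from the list of things; names that differ only in an ending like _2 or _b are one class to them, and where a whole thing is asked for, a point or a joint stands for the part that bears it (a point fixed in the world has none). Each returns a list of dicts, best first, with "score" (0 to 1); they miss things now and then, are a little off and sometimes report something else, mostly with a low value. They report only what shows in the picture. A call takes as long as a camera call.
- eyes.regions_of(thing, camera): "mask" (420x560 bool, what is visible of it) and "bbox" ([centre column, centre row, width, height] in pixels, round what is visible of it).
The state is a dict: "time": time; "q": joint angles; "qd": joint speeds; "tau": joint torques, N m; "ee_pos": TCP position; "tcp_rot": TCP orientation; "ft_force": force on the tool from outside, world axes, zero at the start; "moment": the same for the moment, N m; "grip_width": opening from 0.0 (shut) to 1.0 (fully open); "finger_force": force on a finger pad.
Only numpy, scipy, OpenCV 4.12 (cv2) and the standard library are available. Lean on these libraries where they do the work, as an engineer would, in place of code of your own. Each camera call takes 0.05 s, during which the arm holds its last target. There are 200 camera calls.

TASK

One of the two blue crates has an orange stamp on its underside. Push the left crate over onto its back, away from you, then the right one the same way, so that both undersides face you; then push the stamped crate, lying as it is, straight ahead until its open end rests on the yellow dispatch line. Only push with the fingers: lift or carry nothing, leave the bare crate lying short of the line, and leave everything else on the bench alone.

Things in the scene. Friction and masses are not known exactly. Their poses are not given: they have to be found in the camera images.
- crate_stamped: The crate with the orange stamp, a 48 mm disc, under its base. Blue open-topped plastic crate, 64 mm deep (its x), 110 wide (its y), 120 tall (its z), walls 4 mm, 0.3 kg, upright at the start. Origin: centre of the underside; z towards the mouth; x away from the robot within 0.2 rad. Left or right varies; the left one is at y > 0, the right at y < 0.
- crate_stamped_mid (a point): centre of that crate, half-way up. Pushed level away from the robot near the top of its near wall (90 to 110 mm up) for 70 to 100 mm, the crate tips over its far bottom edge and falls on its back; pushed below half-way up it may just slide
- crate_stamped_mouth (a point): centre of that crate's open mouth, 120 mm from the underside, in the rim plane; the leading end once the crate lies on its back (then 64 mm high, underside facing the robot); pushed low on the underside it slides ahead
- crate_stamped_back (a point): centre of the outer face of that crate's far wall (the one farther from the robot); 60 mm up when upright, on the bench when the crate lies on its back
- crate_stamped_heel (a point): middle of that crate's far bottom edge, over which it tips; stays on the bench throughout
- crate_plain: The crate whose underside is bare. Blue open-topped plastic crate, 64 mm deep (its x), 110 wide (its y), 120 tall (its z), walls 4 mm, 0.3 kg, upright at the start. Origin: centre of the underside; z towards the mouth; x away from the robot within 0.2 rad. Left or right varies; the left one is at y > 0, the right at y < 0.
- crate_plain_mid (a point): centre of that crate, half-way up. Pushed level away from the robot near the top of its near wall (90 to 110 mm up) for 70 to 100 mm, the crate tips over its far bottom edge and falls on its back; pushed below half-way up it may just slide
- crate_plain_mouth (a point): centre of that crate's open mouth, 120 mm from the underside, in the rim plane; the leading end once the crate lies on its back (then 64 mm high, underside facing the robot); pushed low on the underside it slides ahead
- crate_plain_back (a point): centre of the outer face of that crate's far wall (the one farther from the robot); 60 mm up when upright, on the bench when the crate lies on its back
- crate_plain_heel (a point): middle of that crate's far bottom edge, over which it tips; stays on the bench throughout
- line_mid (a point): middle of the dispatch line, a flat yellow tape strip on the bench beyond the crates, 40 mm wide (its x, roughly away from the robot) and 600 mm long (its y); no height to speak of
- vial: bystander, to be left alone: small glass vial with a green cap, 22 mm wide, 51 tall (mm); origin at the centre of its underside
- film: bystander, to be left alone: cream cardboard film box, 110x60x58 (mm); origin at the centre of its underside
- tape: bystander, to be left alone: roll of green tape, 68 mm across, 19 tall, lying flat (mm); origin at the centre of its underside
- pen: bystander, to be left alone: marker pen, 140 long, 13 thick, lying (mm); origin at the centre of its underside
- timer: bystander, to be left alone: grey bench timer, 64x64x18, lying flat (mm); origin at the centre of its underside

How it is judged (in metres and radians):
On the way, in this order (a step that is already met when the one before it is completed fails the run):
1. the left crate lies on its back, underside towards the robot, while the right one still stands (((world y of crate_stamped_mid above 0 m and height (world z) of crate_stamped_back below 0.02 m and angle between crate_plain's own z axis and vertical below 0.3 rad) or (world y of crate_plain_mid above 0 m and height (world z) of crate_plain_back below 0.02 m and angle between crate_stamped's own z axis and vertical below 0.3 rad))), for 0.2 s.
2. both crates lie on their backs, the stamped one still short of the line (height (world z) of each of crate_stamped_back, crate_plain_back below 0.02 m and x of crate_stamped_mouth in the frame of line_mid below -0.02 m), for 0.2 s.
At the end, for the whole second after the job is handed in: Both crates lie still on their backs (centre of the far wall within 20 mm of the bench); the middle of the stamped crate's mouth is over the yellow strip (within 20 mm of its centre line, 20 mm from its ends), and the mouth of the bare crate is short of the strip (height (world z) of each of crate_stamped_back, crate_plain_back below 0.02 m and x of crate_stamped_mouth in the frame of line_mid between -0.02 and 0.02 m and y of crate_stamped_mouth in the frame of line_mid between -0.28 and 0.28 m and x of crate_plain_mouth in the frame of line_mid below -0.02 m and linear speed of each of crate_stamped, crate_plain below 0.02 m/s); the robot touches nothing.
It fails at once if a crate is lifted, carried or tipped any other way than away from the robot: its far bottom edge rises more than 25 mm off the bench (height (world z) of any of crate_stamped_heel, crate_plain_heel above 0.025 m).
It fails at once if a bystander is shifted by more than 20 mm (distance of any of vial, film, tape, pen, timer from where it was at the start of the episode above 0.02 m).
It also fails if it takes over 64 s, if anything falls off the work surface, if the arm or the gripper's body presses on something with over 40 N, if the wrist force passes 120 N, or if a joint passes its speed limit or range.

## Working session

There is one attempt and no reset: what is moved stays moved. The work goes in short steps, Python scripts to look and compute and a tool call to move; the robot and the scene stay as the last step left them, time stands still between calls to the robot, and variables do not carry over. Pictures are saved under pics/ and viewed, at most 10 in all, crops included, and the job is handed in when it is done.

Besides the shell and the picture viewer there is one more tool, called after "Call:" as name(argument=value, ...) on one line, values as JSON. step_arm: Moves the arm, as the interface text tells. Its arguments: {"type":"object","properties":{"motion":{"type":"array","items":{"type":"number"}}},"required":["motion"]}

```bash
mkdir -p pics; cat > h.py <<'E'
import numpy as np, cv2
from plant import bot, eyes
def grab(n,save=None):
    f=eyes.grab_frame(n)
    if save: cv2.imwrite('pics/'+save,f['image'][:,:,::-1])
    return f
def ray(f,px):
    K=np.array(f['camera_matrix'],float);R=np.array(f['R']);t=np.array(f['t'])
    p=cv2.undistortPoints(np.array(px,float).reshape(-1,1,2),K,np.array([f['k1'],0,0,0.])).reshape(-1,2)
    d=np.c_[p,np.ones(len(p))]@R
    return -R.T@t,d
def onz(f,px,z):
    c,d=ray(f,px); return c+d*((z-c[2])/d[:,2])[:,None]
E
python3 - <<'E'
from h import *
np.set_printoptions(precision=1,suppress=True)
o=bot.get_obs();print(o['time'],o['ee_pos'],o['tcp_rot'],o['grip_width'])
for n in('top','side'):
    f=grab(n,n+'0.png');print(n,ray(f,[[280,210]]))
    for th in('crate_stamped','crate_plain','line_mid','vial','film','tape','pen','timer'):
        for r in eyes.regions_of(th,n)[:2]:
            print(th,round(r['score'],2),np.array(r['bbox']),onz(f,[r['bbox'][:2]],0))
E
```

```text
0.0 [ 216.9 -585.5  238.2] [ 0.6 -3.1 -0. ] 0.9999504472021735
top (array([ 347.3,   21.8, 1179.7]), array([[ 0.2,  0. , -1. ]]))
crate_stamped 0.56 [227.1 231.2  50.4  33.9] [[509.2 185.    0. ]]
crate_plain 0.93 [340.6 242.2  49.3  37.7] [[ 481.2 -121.5    0. ]]
crate_plain 0.31 [155.9 279.6  29.9  24.9] [[379.9 367.9   0. ]]
line_mid 0.97 [295.1 154.1 216.1  17.3] [[728.    1.5   0. ]]
vial 0.54 [293.3 269.1   9.4  15.1] [[408.7   5.6   0. ]]
film 0.75 [147.1 191.7  44.4  49. ] [[617.5 407.5   0. ]]
tape 0.74 [144.9 253.   31.9  27.2] [[449.7 401.8   0. ]]
tape 0.46 [228.1 231.8  52.5  33.9] [[507.6 182.2   0. ]]
pen 0.72 [429.6 280.3  12.5  57.4] [[ 382.3 -353.4    0. ]]
pen 0.28 [342.2 243.8  51.2  37. ] [[ 476.9 -125.7    0. ]]
timer 0.79 [155.4 279.6  34.5  27.3] [[379.9 369.2   0. ]]
side (array([   -1.8, -1080.5,   589.3]), array([[ 0.4,  0.8, -0.4]]))
crate_stamped 0.37 [280.5 343.8  63.2  26.4] [[ 381.4 -338.     0. ]]
crate_plain 0.71 [275.8 267.1  24.1  59.3] [[523.7 -45.8   0. ]]
line_mid 0.56 [342.9 247.6 115.5  72. ] [[732.4 -33.9   0. ]]
tape 0.72 [189.8 212.6  19.6  13.8] [[462.1 431.    0. ]]
pen 0.71 [282.4 343.6  66.6  25.3] [[ 384.9 -339.2    0. ]]
timer 0.61 [171.1 220.9  22.6  14.1] [[388.2 392.    0. ]]
```

```bash
cd pics; python3 -c "
import cv2,numpy as np
a=cv2.imread('top0.png');b=cv2.imread('side0.png');cv2.imwrite('c0.png',cv2.resize(np.hstack([a,b]),(800,300)))"
```

```text
(no output)
```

View pics/top0.png

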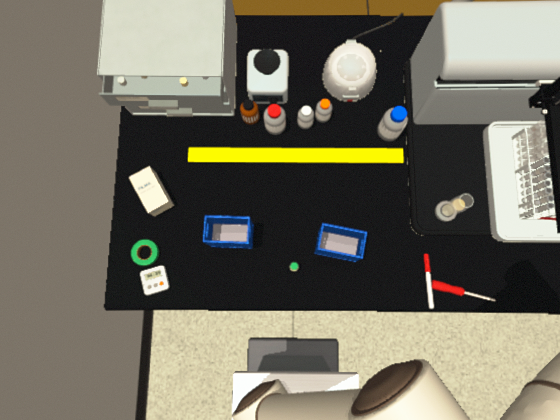

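View pics/side0.png

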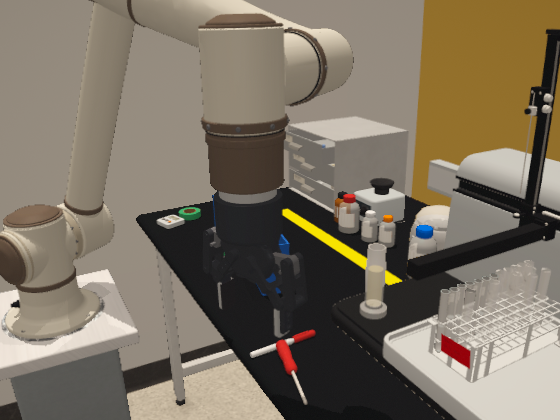

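```bash
cat >> h.py <<'E'
from scipy.optimize import minimize
from scipy.spatial.transform import Rotation as Rn
def proj(f,P):
    R=np.array(f['R']);t=np.array(f['t'],float)
    return cv2.projectPoints(np.array(P,float),cv2.Rodrigues(R)[0],t,np.array(f['camera_matrix'],float),np.array([f['k1'],0,0,0.]))[0].reshape(-1,2)
def blue(f,y0):
    h=cv2.cvtColor(f['image'],cv2.COLOR_RGB2HSV)
    m=cv2.inRange(h,(100,100,30),(130,255,255))
    m=cv2.morphologyEx(m,cv2.MORPH_CLOSE,np.ones((3,3),np.uint8))
    n,l,s,c=cv2.connectedComponentsWithStats(m)
    i=[i for i in range(1,n) if s[i,4]>100]
    i=min(i,key=lambda i:np.linalg.norm(onz(f,[c[i]],60)[0,:2]-y0))
    cs,_=cv2.findContours((l==i).astype(np.uint8),cv2.RETR_EXTERNAL,cv2.CHAIN_APPROX_NONE)
    m=np.zeros(m.shape,np.uint8);cv2.fillPoly(m,[cv2.convexHull(np.vstack(cs))],1); return m
def fit(f,guess,size):   # centre x,y,yaw of box of size standing on bench
    m=blue(f,np.array(guess[:2])).astype(float); S=8
    def cost(p):
        R=Rn.from_euler('z',p[2]*.02).as_matrix()
        c=np.array([[a,b,z] for a in(-.5,.5) for b in(-.5,.5) for z in(0,1)])*size
        q=proj(f,c@R.T+[p[0],p[1],0])
        g=np.zeros((420*4,560*4),np.uint8)
        cv2.fillConvexPoly(g,cv2.convexHull(((q+.5)*4*256-128).round().astype(np.int32)),255,shift=8)
        return np.abs(cv2.resize(g,(560,420),interpolation=cv2.INTER_AREA)/255.-m).sum()
    best=min((minimize(cost,[guess[0],guess[1],y0],method='Nelder-Mead',options=dict(initial_simplex=[[guess[0],guess[1],y0],[guess[0]+15,guess[1],y0],[guess[0],guess[1]+15,y0],[guess[0],guess[1],y0+5]])) for y0 in(-5,0,5)),key=lambda r:r.fun)
    return best.x*[1,1,.02],best.fun,m.sum()
E
python3 - <<'E'
from h import *
np.set_printoptions(precision=3,suppress=True)
f=grab('top')
for g in((490,175),(465,-115)): print(fit(f,g,(64,110,120)))
h=cv2.cvtColor(f['image'],cv2.COLOR_RGB2HSV);m=cv2.inRange(h,(25,180,150),(35,255,255));m[:140]=0;m[170:]=0
pts=np.argwhere(m)[:,::-1].astype(float);w=onz(f,pts,0)[:,:2].astype(np.float32);print(cv2.minAreaRect(w))
print(onz(f,[[293.3,267]],50))
o=bot.get_obs();print(o['ee_pos'],Rn.from_rotvec(o['tcp_rot']).as_matrix())
E
```

```text
(array([500.554, 172.477,   0.022]), np.float64(205.86274509803923), np.float64(1730.0))
(array([ 475.564, -112.969,   -0.204]), np.float64(219.90980392156865), np.float64(1715.0))
((726.2679443359375, 1.05810546875), (601.398193359375, 42.35013198852539), 89.93183135986328)
[[411.356   6.304  50.   ]]
[ 217.139 -586.024  239.297] [[-0.938 -0.347 -0.   ]
 [-0.347  0.938  0.   ]
 [-0.     0.    -1.   ]]
```

Call:
step_arm(motion=[0, 0, 0, 0, 0, 0.166, 5, 0, 0, 0, 0, 0, 0.166, 5, -4, 4.7, 0, 0, 0, 0, 5, -4, 4.7, 0, 0, 0, 0, 5, -4, 4.7, 0, 0, 0, 0, 5, -4, 4.7, 0, 0, 0, 0, 5, -4, 4.7, 0, 0, 0, 0, 5, 0, 5.8, 0, 0, 0, 0, 5, 0, 5.8, 0, 0, 0, 0, 5, 0, 5.8, 0, 0, 0, 0, 5])

```text
time: 2.2
ee_pos: [407.7, -170.9, 239.5]
tcp_rot: [-0.036, 3.141, -0.0]
ft_force: [0.8, 0.6, 0.1]
grip_width: 0.585
finger_force: 0.0
```

Call:
step_arm(motion=[0, 5.8, 0, 0, 0, 0, 5, 0, 5.8, 0, 0, 0, 0, 5, 0, 5.8, 0, 0, 0, 0, 5, 0, 5.8, 0, 0, 0, 0, 5, 0, 5.8, 0, 0, 0, 0, 5, 0, 5.8, 0, 0, 0, 0, 5, 0, 0, 0, 0, 0, 0, 5])

```text
time: 3.08
ee_pos: [399.9, 178.6, 239.4]
tcp_rot: [-0.044, 3.141, 0.001]
ft_force: [1.1, -0.3, -0.2]
grip_width: 0.583
finger_force: 0.0
```

Call:
step_arm(motion=[0, -0.3, 4.6, 0, 0, 0, 5, 0, -0.3, 4.6, 0, 0, 0, 5, 0, 0, 4.6, 0, 0, 0, 5, -2, 0, 0, 0, 0, 0, 5, -2, 0, 0, 0, 0, 0, 5, -1, 0, 0, 0, 0, 0, 5, -1, 0, 0, 0, 0, 0, 5, -1, 0, 0, 0, 0, 0, 5])

```text
time: 4.08
ee_pos: [469.8, 170.4, 101.4]
tcp_rot: [0.035, -3.141, 0.001]
ft_force: [-1.0, 0.1, 1.5]
grip_width: 0.588
finger_force: 0.8
```

Call:
step_arm(motion=[-1, 0, 0, 0, 0, 0, 5, -1, 0, 0, 0, 0, 0, 5, -1, 0, 0, 0, 0, 0, 5, -1, 0, 0, 0, 0, 0, 5, -1, 0, 0, 0, 0, 0, 5, -1, 0, 0, 0, 0, 0, 5, -1, 0, 0, 0, 0, 0, 5, -1, 0, 0, 0, 0, 0, 5, 0, 0, 0, 0, 0, 0, 5, 0, 0, 0, 0, 0, 0, 5])

```text
time: 5.32
ee_pos: [549.7, 172.6, 101.2]
tcp_rot: [0.036, -3.141, 0.0]
ft_force: [-0.8, 0.0, -0.1]
grip_width: 0.583
finger_force: 0.0
```

```bash
python3 - <<'E'
from h import *
grab('side','side1.png')
E
```

```text
(no output)
```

View pics/side1.png

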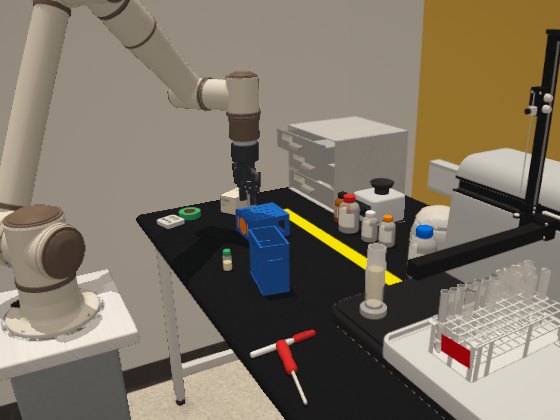

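Call:
step_arm(motion=[5.4, 0, -2, 0, 0, 0, 5, 5.4, 0, -2, 0, 0, 0, 5, 5.4, 0, 0, 0, 0, 0, 5, 0, -5.4, 0, 0, 0, 0, 5, 0, -5.4, 0, 0, 0, 0, 5, 0, -5.4, 0, 0, 0, 0, 5, 0, -5.4, 0, 0, 0, 0, 5, 0, -5.2, 2, 0, 0, 0.1135, 5, 0, 0, 2, 0, 0, 0.1135, 5, 0, 0, 0, 0, 0, 0, 5])

```text
time: 6.62
ee_pos: [392.6, -99.6, 100.5]
tcp_rot: [-0.32, -3.122, 0.001]
ft_force: [-0.2, 0.0, 0.8]
grip_width: 0.586
finger_force: 0.0
```

```bash
python3 - <<'E'
from h import *
np.set_printoptions(precision=3,suppress=True)
f=grab('top','top2.png')
print(fit(f,(475,-113),(64,110,120)), fit(f,(600,173),(120,110,64)))
E
```

```text
(array([ 480.898, -108.865,   -0.241]), np.float64(508.7647058823529), np.float64(1029.0)) (array([593.16 , 170.147,  -0.041]), np.float64(207.23529411764704), np.float64(2393.0))
```

View pics/top2.png

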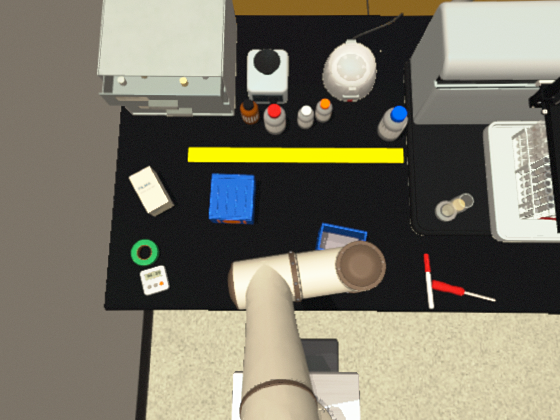

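Call:
step_arm(motion=[-2, 0.4, 0, 0, 0, 0, 5, -1, 0, 0, 0, 0, 0, 5, -1, 0, 0, 0, 0, 0, 5, -1, 0, 0, 0, 0, 0, 5, -1, 0, 0, 0, 0, 0, 5, -1, 0, 0, 0, 0, 0, 5, -1, 0, 0, 0, 0, 0, 5, -1, 0, 0, 0, 0, 0, 5, -1, 0, 0, 0, 0, 0, 5, -1, 0, 0, 0, 0, 0, 5])

```text
time: 7.92
ee_pos: [503.3, -117.4, 101.1]
tcp_rot: [-0.32, -3.125, -0.0]
ft_force: [0.3, 0.3, 0.4]
grip_width: 0.588
finger_force: 0.0
```

Call:
step_arm(motion=[-1, 0, 0, 0, 0, 0, 5, -1, 0, 0, 0, 0, 0, 5, 0, 0, 0, 0, 0, 0, 5, 0, 0, 0, 0, 0, 0, 5])

```text
time: 8.43
ee_pos: [521.8, -121.3, 101.1]
tcp_rot: [-0.32, -3.125, -0.0]
ft_force: [-0.4, 0.6, -0.2]
grip_width: 0.587
finger_force: 0.0
```

```bash
python3 - <<'E'
from h import *
grab('side','side3.png');
E
```

```text
(no output)
```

View pics/side3.png

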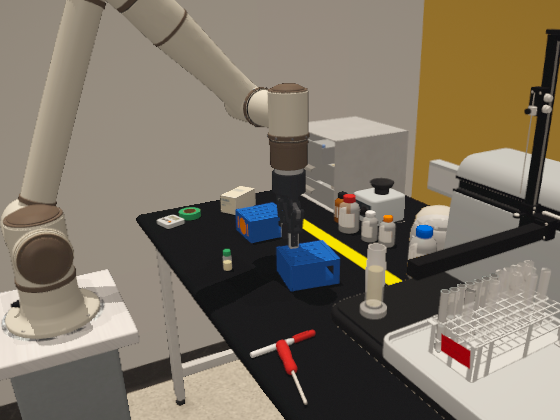

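Call:
step_arm(motion=[0, 0, 0, 0, 0, -0.1, 5, 0, 0, 0, 0, 0, -0.1, 5, 4.2, 0, 0, 0, 0, 0, 5, 0, 5.8, 0, 0, 0, 0, 5, 0, 5.8, 0, 0, 0, 0, 5, 0, 5.8, 0, 0, 0, 0, 5, 0, 5.8, 0, 0, 0, 0, 5, 0, 5.8, 0, 0, 0, 0, 5, 0, 0, 3.8, 0, 0, 0, 5, 0, 0, 3.7, 0, 0, 0, 5])

```text
time: 9.72
ee_pos: [481.2, 170.1, 26.0]
tcp_rot: [0.003, 3.14, 0.002]
ft_force: [-1.1, -0.7, 0.1]
grip_width: 0.583
finger_force: 0.0
```

Call:
step_arm(motion=[0, 0, 0, 0, 0, 0, 5])

```text
time: 9.85
ee_pos: [479.4, 167.7, 24.3]
tcp_rot: [-0.006, -3.136, 0.006]
ft_force: [-0.4, -0.6, 0.8]
grip_width: 0.583
finger_force: 0.0
```

```bash
python3 - <<'E'
from h import *
np.set_printoptions(precision=3,suppress=True)
f=grab('top','top4.png')
print(fit(f,(600,173),(120,110,64)),fit(f,(570,-130),(120,110,64)))
for s,g in(('a',(600,173)),):
    p=fit(f,g,(120,110,64))[0];print('mouth',p[:2]+60*np.array([np.cos(p[2]),np.sin(p[2])]))
c=np.array([[a,b,64] for a,b in((-60,-55),(60,-55),(60,55),(-60,55))])@Rn.from_euler('z',p[2]).as_matrix().T+[p[0],p[1],0]
im=cv2.resize(f['image'][130:260,170:420,::-1],None,fx=3,fy=3,interpolation=cv2.INTER_CUBIC)
cv2.polylines(im,[((proj(f,c)-[170,130]+.5)*3).astype(np.int32)],True,(0,255,255),1)
cv2.imwrite('pics/z4.png',im)
E
```

```text
(array([596.717, 165.73 ,  -0.042]), np.float64(426.0431372549019), np.float64(1977.0)) (array([ 564.854, -129.588,   -0.153]), np.float64(236.2627450980392), np.float64(2416.0))
mouth [656.666 163.235]
```

View pics/z4.png

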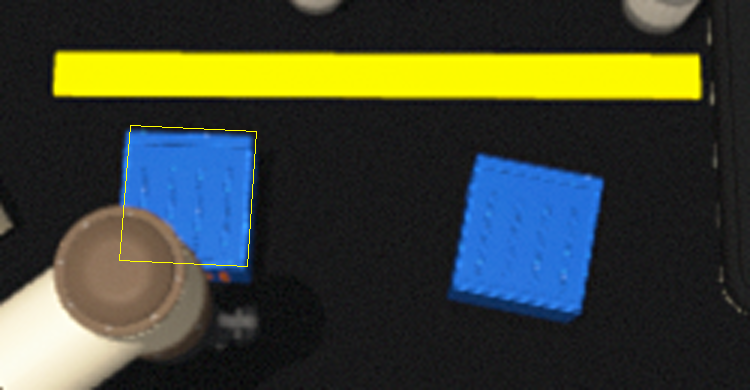

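Call:
step_arm(motion=[-1.5, 0, 0, 0, 0, 0, 5, -1.5, 0, 0, 0, 0, 0, 5, -0.8, 0, 0, 0, 0, 0, 5, -0.8, 0, 0, 0, 0, 0, 5, -0.8, 0, 0, 0, 0, 0, 5, -0.8, 0, 0, 0, 0, 0, 5, -0.8, 0, 0, 0, 0, 0, 5, -0.8, 0, 0, 0, 0, 0, 5, -0.8, 0, 0, 0, 0, 0, 5, -0.8, 0, 0, 0, 0, 0, 5])

```text
time: 11.15
ee_pos: [574.5, 167.9, 26.8]
tcp_rot: [-0.007, -3.139, 0.002]
ft_force: [-5.2, -1.4, 5.7]
grip_width: 0.585
finger_force: 0.0
```

```bash
cat > m.py <<'E'
from h import *
np.set_printoptions(precision=1,suppress=True)
f=grab('top')
# far rim edge of the crate's upper (z=64) face, scanned along columns, and yellow near edge
h=cv2.cvtColor(f['image'],cv2.COLOR_RGB2HSV);m=cv2.inRange(h,(100,100,30),(130,255,255))
n,l,s,c=cv2.connectedComponentsWithStats(m)
i=min([i for i in range(1,n) if s[i,4]>100],key=lambda i:abs(c[i][0]-235))
x,y,w,hh=s[i,:4]
P=[[u,np.argmax(l[:,u]==i)-.5] for u in range(x+6,x+w-8)]
W=onz(f,P,64);k=np.polyfit(W[:,1],W[:,0],1);print('far top edge x at mid',W[:,0].mean(),'y',W[:,1].mean(),'slope',round(k[0],3))
print(bot.get_obs()['ee_pos'])
E
python3 m.py
```

```text
far top edge x at mid 705.3845051049254 y 148.56093834390586 slope -0.007
[575.9 168.1  26.9]
```

Call:
step_arm(motion=[-0.7, 0, 0, 0, 0, 0, 5, -0.7, 0, 0, 0, 0, 0, 5, -0.6, 0, 0, 0, 0, 0, 5, 0, 0, 0, 0, 0, 0, 5, 1, 0, 0, 0, 0, 0, 5, 4, 0, 0, 0, 0, 0, 5, 5, 0, 0, 0, 0, 0, 5, 5, 0, -5, 0, 0, 0, 5, 5, 0, -5, 0, 0, 0, 5, 0, 0, 0, 0, 0, 0, 5])

```text
time: 12.45
ee_pos: [405.7, 169.9, 117.7]
tcp_rot: [0.002, 3.136, 0.008]
ft_force: [1.1, 0.5, -0.1]
grip_width: 0.585
finger_force: 0.0
```

```bash
python3 m.py; python3 - <<'E'
from h import *
f=grab('top');cv2.imwrite('pics/z5.png',cv2.resize(f['image'][130:330,120:440,::-1],None,fx=2.4,fy=2.4,interpolation=cv2.INTER_CUBIC))
print(fit(f,(665,170),(120,110,64)),fit(f,(565,-130),(120,110,64)))
E
```

```text
far top edge x at mid 730.4030926055584 y 173.09753601365935 slope 0.007
[406.4 169.8 116.3]
(array([ 6.67813216e+02,  1.71093858e+02, -2.64981290e-02]), np.float64(167.9686274509804), np.float64(2333.0)) (array([ 5.65920811e+02, -1.29989173e+02, -1.56931612e-01]), np.float64(232.25882352941176), np.float64(2412.0))
```

View pics/z5.png

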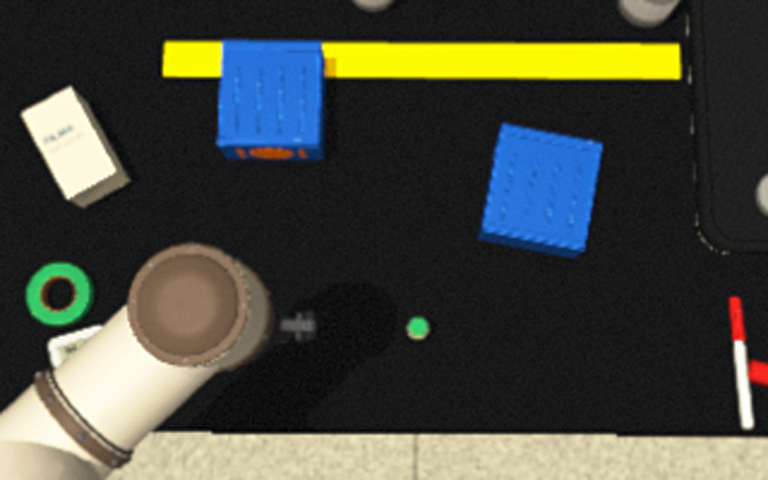

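The stamped crate's mouth comes out at x ≈ 728–730 mm and the line's centre at 726 mm. The bare crate's mouth is at about 625 mm, so it is well short. The gripper touches nothing.

```bash
python3 -c "
from plant import bot
print(bot.close_job())"
```

```text
the job is handed in; nothing more can be done
None
```

I've handed the job in, without seeing a verdict: both crates lie on their backs, the stamped (left) crate's mouth measures within about 4 mm of the dispatch line's centre, the bare one is about 100 mm short, and no bystander was touched as far as I could see.

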